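# Seal the bolt tin, take off its hood

## Robot

A 7-joint arm with a two-finger parallel gripper is mounted at the origin on the work surface. World frame = base frame: x ahead of the robot, y to its left, z up, the work surface at z = 0. Lengths are in mm, angles in rad, forces in N, time in s.
With the tool pointing down it reaches from about 425 to 875 mm from the base axis. Payload 8.4 kg.
Tool frame: the origin (TCP) lies on the centre line of the jaws, within the pads' length; the fingertips stand 22 mm ahead of it and the grasp point (between the pads) lies 3 mm ahead of it; z points along the fingers, y is the line along which they close (so a half turn about z gives the same grasp; the last joint's range is limited). The gripper opens to 87 mm and grips with 3 to 60 N. Pads are 19 mm wide; open, the fingers measure 117 mm over their backs; the gripper's body (75 mm by 190 mm) begins 51 mm behind the grasp point.
Start: joints at [1.063, 0.333, 0.04, 1.465, -0.013, 1.343, -0.059], TCP at [258.356, -596.42, 244.546] pointing down, gripper open.
Joint ranges: [-2.58, 2.58], [-0.38, 2.09], [-1.3, 1.39], [0.25, 2.4], [-1.5, 4.64], [0.08, 2.09], [-2.65, 2.65]. Speed limits (rad/s): [2.22, 2.22, 2.79, 2.79, 3.14, 3.14, 3.14].

## Interface

Orientations are given as a unit quaternion [w, x, y, z].
In Python, from workcell import manip gives the robot as it stands.
- The arm moves only by the shell command python3 inch.py FILE [FORCE], which reads ROWS from the file FILE. ROWS is a JSON list of rows, 1 to 12 of them, each written [[dx, dy, dz], turn, opening]: dx, dy, dz in a scale on which 1.0 is 600 mm, then a turn about the tool's z in a scale on which 1.0 is 4 rad, then the finger opening in mm; each row is the pose to reach, as a shift and turn from the pose commanded when the command began, along the tool's axes at that moment; what a row does not reach only later rows make up. A row lasts 1/10 s, in which the tool goes at most 50 mm and 0.15 rad, less where a joint would pass 70% of its speed; a pose out of reach is approached as far as the arm can. The fingers move at their own pace and stop on an object; FORCE is the grip in N (left out, the last holds). Time passes only in rows, so rows that do not move let the fingers close. It prints the time, the measured TCP pose, the force, the opening and the grip force at its end. A shift or turn number past 1, either way, is cut back to 1. Input that does not fit is refused with a message, and nothing moves.
- manip.get_obs(): the state, without advancing time (a new reading comes with each control period).
- manip.grab_frame(name): name is "side" or "top"; returns the picture (480x640x3 uint8, blue, green, red); there is no depth.
- manip.camera_params(name): a dict with "camera_matrix" (3x3 intrinsics, pixels), "world_to_cam" (4x4, takes a point from world to camera coordinates). Camera axes: x right, y down, z forward; pixel columns grow to the right and rows downward; lengths in mm; the calibration is good to about 2 mm. A picture is of the moment at which its call begins. camera_params takes no time and is no camera call.
- manip.hand_in(): hands the job in; it is judged then, once.
The state is a dict: "time": time; "joints": joint angles; "joint_vel": joint speeds; "joint_efforts": joint torques, N m; "ee_pos": TCP position; "ee_rot": TCP orientation; "force": force on the tool from outside, world axes, zero at the start; "torque": the same for the moment, N m; "gripper_width": finger opening in mm; "gripper_force": force on a finger pad.
Only numpy, scipy, OpenCV 4.12 (cv2) and the standard library are available. Lean on these libraries where they do the work, as an engineer would, in place of code of your own. Each camera call takes 0.05 s, during which the arm holds its last target. There are 200 camera calls.

## Task

The locker's open door is in the way above the bolt tin: push it shut until it snaps home on its catch. Then pick up the nested pair of lids together (the inner lid's peg carries both), lower the pair gently (no dropping) onto the tin so that the inner lid sits fully home and the outer lid rests on it, and let go; then lift the outer lid off alone (its collar is there to grip), leaving the inner lid seated and undisturbed. Finish while still holding the outer lid level in the gripper, wholly above the top of the peg and touching nothing else; leave the tin standing where it is, and the jars and the canister alone.

Things in the scene. Friction and masses are not known exactly. Their poses are not given: they have to be found in the camera images.
- locker: grey steel locker, fixed, 140 mm deep (its x), 200 wide (its y), 250 tall, with a flat top. Origin at the centre of its underside; its z is up and its front faces its own -x (the door is on that face). The lower 120 mm of the front is closed; the door covers the upper part.
- locker_door (a joint): door angle, rad: 0 shut, grows as it opens (to 1.6) about an upright hinge at the +y end of the locker's front. Starts 0.95 to 1.4 open; stays where left. A sprung roller catch acts in the last 0.06: it pushes the door back open (to about 0.06) until it is pressed past 0.02, then snaps it to 0 and holds it; this takes about 6 N near the free edge.
- door_hinge (a point): on the hinge line, level with the door's top edge (245 mm above the work surface, 5 mm below the locker's top). The door is a flat panel 12 mm thick, centred on the hinge line, 200 mm from hinge to free edge, 120 mm tall (125 to 245 mm above the surface). A small black knob (look only) sits low near the free edge.
- door_edge (a point): top of the door's free edge, 200 mm from the hinge, midway through the panel. Shut, the line from hinge to edge runs along the locker's -y; the face to push is the outer one, which then faces the locker's -x.
- tin: open round metal tin of bolts, 1.5 kg, loose, standing upright: outer diameter 112 mm, mouth 102 mm, 100 mm tall. Origin at the centre of its underside, z up.
- inner_lid: inner lid, metal with wooden peg, 200 g, upright on the work surface, outer lid on it. Origin: centre of underside, z up. From below: plug 95 mm across, tapered foot (z 0-16 mm), enters the tin's mouth; flange 111 across (z 16-20) rests on its rim; small cone; round peg 16 across on the axis, to z 76. Home, its origin is 84 mm above the tin's.
- outer_lid: outer lid (rain hood), metal, 150 g, loose on the inner lid's flange, carried when that is lifted by the peg. Origin: centre of its plate's underside, 20 mm above the inner lid's when nested; z up. Plate 128 mm across (z 0-4); skirt at its edge down to z -14, inside 122; round central collar 44 outside, 32 inside, z 4-28; the peg stands 28 out of it.
- jar_a: empty open glass jar, 74 mm across, 100 tall; bystander. Origin at the centre of its underside.
- jar_b: second glass jar, same size; bystander. Origin at the centre of its underside.
- canister: red plastic jerrycan-style canister, 120 x 190 x 262 mm tall; bystander. Origin at the centre of its underside.
- tray: fixed galvanised tray with spanners and a scraper, 140 x 260 x 35 mm; bystander. Origin at the centre of its underside.

How it is judged:
By the outcome, as a careful person would: the job done as asked, in the order asked, and still so for the second after the job is handed in, while the arm keeps its last pose, push and grip.
It also fails if it takes over 64 s, if anything falls off the work surface, if the arm or the gripper's body presses on something with over 40 N, if the wrist force passes 120 N, or if a joint passes its speed limit or range.

## Working session

There is one attempt and no reset: what is moved stays moved. The work goes in short steps, Python scripts to look and compute and a shell command to move; the robot and the scene stay as the last step left them, time stands still between calls to the robot, and variables do not carry over. Pictures are saved under pics/ and viewed, at most 10 in all, crops included, and the job is handed in when it is done.

```bash
ls; mkdir -p pics; python3 - <<'E'
from workcell import manip
import cv2, numpy as np
np.set_printoptions(precision=3,suppress=True)
for n in("side","top"):
    cv2.imwrite(f"pics/{n}0.png",manip.grab_frame(n)); p=manip.camera_params(n); print(n,p["camera_matrix"],p["world_to_cam"])
o=manip.get_obs();print(o)
E
```

```text
inch.py
pics
workcell.py
side [[462.534   0.    326.715]
 [  0.    462.534 244.466]
 [  0.      0.      1.   ]] [[   0.984   -0.176   -0.023 -590.904]
 [  -0.119   -0.559   -0.821  190.041]
 [   0.132    0.81    -0.571  998.856]
 [   0.       0.       0.       1.   ]]
top [[448.801   0.    312.071]
 [  0.    448.801 235.42 ]
 [  0.      0.      1.   ]] [[  -0.015   -1.       0.002  -40.407]
 [  -0.996    0.015   -0.09   607.785]
 [   0.09    -0.004   -0.996 1346.903]
 [   0.       0.       0.       1.   ]]
{'time': 0.1, 'joints': array([ 1.063,  0.334,  0.04 ,  1.466, -0.013,  1.343, -0.058]), 'joint_vel': array([-0.001, -0.002, -0.   , -0.004, -0.   , -0.001,  0.002]), 'joint_efforts': array([  0.004, -65.782,   1.34 , -40.471,  -0.06 ,   0.041,   0.   ]), 'ee_pos': array([ 258.182, -596.09 ,  243.745]), 'ee_rot': array([-0.001,  0.979,  0.203, -0.   ]), 'force': array([ 0.073, -0.327,  0.247]), 'torque': array([-0.039,  0.006,  0.004]), 'gripper_force': 0.0, 'gripper_width': 87.07726258825953}
```

View pics/side0.png

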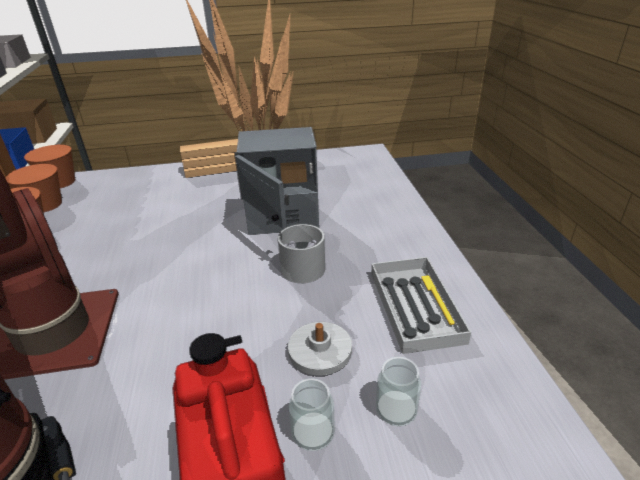

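View pics/top0.png

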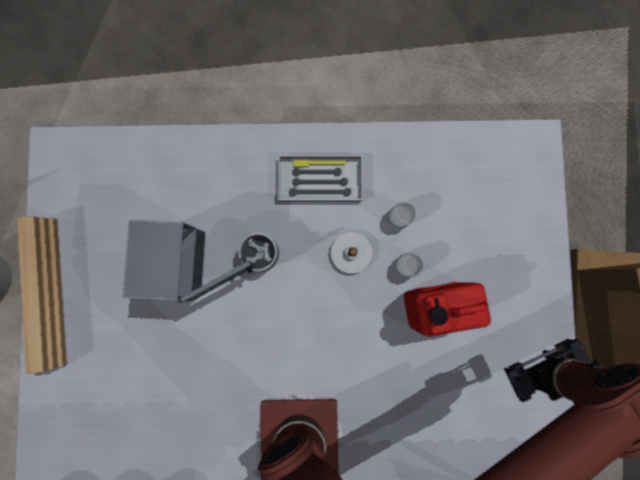

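Side view: locker at (278,180), open door with its free edge near (283,190), tin (302,252), lid pair (320,347), peg (320,330). Top view: hinge at about (183,298), edge (255,263), tin (258,252), lids (351,253). I'll zoom in for accurate points.

```bash
python3 - <<'E'
import cv2
a=cv2.imread("pics/side0.png")[120:240,225:345]; b=cv2.imread("pics/side0.png")[215:380,275:365]
t=cv2.imread("pics/top0.png")[210:310,115:385]
import numpy as np
I=lambda m,s:cv2.resize(m,None,fx=s,fy=s,interpolation=cv2.INTER_CUBIC)
c=np.zeros((600,800,3),np.uint8)
A=I(t,2.9);c[:A.shape[0],:A.shape[1]]=A   # 783x290
A=I(a,2.5);c[300:300+A.shape[0],:A.shape[1]]=A
A=I(b,1.8);c[300:300+A.shape[0],320:320+A.shape[1]]=A
cv2.imwrite("pics/z0.png",c)
E
```

```text
(no output)
```

View pics/z0.png

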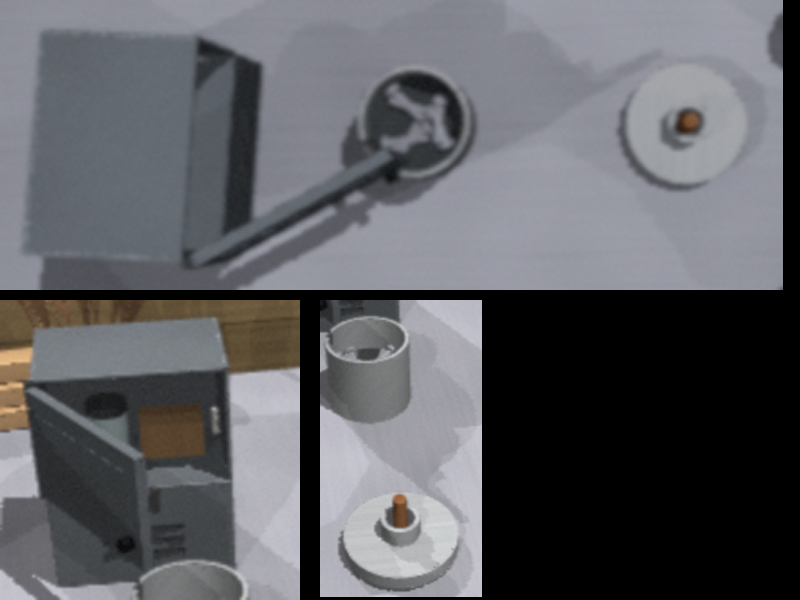

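The zoom shows the door as a bar with its hinge end at zoom (193,260) and free edge at (388,158). It also shows the tin rim, the white lid disc and the orange peg clearly. Next I triangulate.

```bash
cat > h.py <<'E'
import numpy as np,cv2
from workcell import manip
np.set_printoptions(precision=2,suppress=True)
C={n:(manip.camera_params(n)["camera_matrix"],manip.camera_params(n)["world_to_cam"]) for n in("side","top")}
P={n:K@T[:3] for n,(K,T) in C.items()}
def tri(s,t):
    X=cv2.triangulatePoints(P["side"],P["top"],np.array(s,float),np.array(t,float)).ravel();X=X[:3]/X[3]
    e=[np.round((lambda q:q[:2]/q[2])(P[n]@np.r_[X,1])-u,1) for n,u in(("side",s),("top",t))]
    return X,e
def ray(n,u,z):
    K,T=C[n];R=T[:3,:3];c=-R.T@T[:3,3];d=R.T@np.linalg.solve(K,[u[0],u[1],1]);return c+d*(z-c[2])/d[2]
def proj(n,X):q=P[n]@np.r_[X,1];return q[:2]/q[2]
def peg(im,box):
    x0,y0,x1,y1=box;m=np.zeros(im.shape[:2],np.uint8);h=cv2.cvtColor(im,cv2.COLOR_BGR2HSV)
    m[y0:y1,x0:x1]=cv2.inRange(h,(3,90,50),(20,255,255))[y0:y1,x0:x1];return m
def obs():
    o=manip.get_obs();print(o["time"],o["ee_pos"],o["ee_rot"],o["force"],o["gripper_width"],o["gripper_force"])
E
python3 - <<'E'
from h import *
S=cv2.imread("pics/side0.png");T=cv2.imread("pics/top0.png")
print("hinge",*tri((237,156),(181.6,299.7)));print("edge",*tri((281,182.8),(248.8,264.5)))
print("tinrim",*tri((301.9,237.8),(258.4,252.4)))
for n,im,b in(("side",S,(290,310,350,370)),("top",T,(330,235,375,275))):
    y,x=np.nonzero(peg(im,b));print(n,len(x),x.min(),x.max(),y.min(),y.max(),x.mean(),y.mean())
def ell(im,b,th):
    x0,y0,x1,y1=b;g=cv2.cvtColor(im,cv2.COLOR_BGR2GRAY)[y0:y1,x0:x1];cs=cv2.findContours((g>th).astype(np.uint8),0,1)[0]
    h=cv2.cvtColor(im,cv2.COLOR_BGR2HSV)[y0:y1,x0:x1];
    return h,g
for n,im,pt in(("top",T,(340,240)),("top",T,(320,215)),("side",S,(305,355)),("side",S,(270,330)),("top",T,(279,240)),("side",S,(300,265))):
    print(n,pt,im[pt[1],pt[0]],cv2.cvtColor(im,cv2.COLOR_BGR2HSV)[pt[1],pt[0]])
E
```

```text
hinge [429.63 285.97 242.27] [array([-0.5,  0. ]), array([-0. , -0.5])]
edge [519.76 114.26 243.73] [array([-1.9,  0.2]), array([ 0.1, -1.8])]
tinrim [557.85 106.55  96.98] [array([-1.6,  0.2]), array([ 0.1, -1.4])]
side 123 316 323 323 340 319.0975609756098 331.9268292682927
top 35 349 355 249 254 352.0571428571429 251.57142857142858
top (340, 240) [169 165 163] [110   9 169]
top (320, 215) [164 154 152] [115  19 164]
side (305, 355) [198 197 195] [100   4 198]
side (270, 330) [201 192 193] [123  11 201]
top (279, 240) [142 134 131] [112  20 142]
side (300, 265) [112 112 109] [ 90   7 112]
```

```bash
python3 - <<'E'
from h import *
S=cv2.imread("pics/side0.png");T=cv2.imread("pics/top0.png")
def ell(im,b,smax):
    x0,y0,x1,y1=b;h=cv2.cvtColor(cv2.medianBlur(im,3),cv2.COLOR_BGR2HSV)[y0:y1,x0:x1]
    m=((h[...,1]<smax)&(h[...,2]>90)).astype(np.uint8)
    c=max(cv2.findContours(m,0,1)[0],key=cv2.contourArea);e=cv2.fitEllipse(cv2.convexHull(c));return (e[0][0]+x0,e[0][1]+y0),e[1],cv2.boundingRect(c)
for s in(13,15):
    print("lid top",ell(T,(320,220,385,290),s))
# back-project: top-lid ellipse to plate top z=44(20+4+20?) 
et=ell(T,(320,220,385,290),14)[0]
print("plate z24",ray("top",et,24))
pt=tri((319.2,324.5),(352.4,251.4));print("pegtop",pt)
print("tin rim top ray z100",ray("top",(258.4,252.4),100),"side",ray("side",(301.9,237.8),100))
X=np.array([ray("top",(115+a/2.9,210+b/2.9),250) for a,b in((43,31),(199,36),(186,262),(24,252))]);print(X)
H,E=ray("top",(181.6,299.7),245),ray("top",(248.8,264.5),245);print(H,E,np.linalg.norm(H-E))
print("side H,E",ray("side",(237,156),245),ray("side",(281,182.8),245))
E
```

```text
lid top ((351.31488609313965, 252.04498291015625), (40.32717514038086, 40.58549880981445), (11, 12, 42, 41))
lid top ((351.1021041870117, 252.0700569152832), (41.0284309387207, 41.89824676513672), (11, 12, 42, 41))
plate z24 [ 554.55 -168.67   24.  ]
pegtop (array([ 555.61, -167.59,   76.54]), [array([-0.9,  0.1]), array([ 0. , -0.7])])
tin rim top ray z100 [553.65 106.42 100.  ] side [561.17 102.08 100.  ]
[[632.11 418.78 250.  ]
 [625.58 280.63 250.  ]
 [427.26 289.9  250.  ]
 [438.09 431.24 250.  ]]
[428.54 285.13 245.  ] [515.22 114.23 245.  ] 191.6253554989223
side H,E [431.01 279.62 245.  ] [523.81 111.79 245.  ]
```

Careful with the scale: shifts go in shares of 600 mm and turns go in shares of 4 rad. That gives: -100 mm / 600 = -0.1667, -80 mm / 600 = -0.1333.

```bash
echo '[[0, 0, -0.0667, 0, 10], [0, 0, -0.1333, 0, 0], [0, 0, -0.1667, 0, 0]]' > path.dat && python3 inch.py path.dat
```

```text
refused: ROWS must be rows with the three-number parts in brackets of their own. Nothing was moved.
```

Wrong form. The message asks for rows with the three-number parts in brackets of their own, so I'll send the same numbers that way.

```bash
echo '[[[0, 0, -0.0667], 0, 10], [[0, 0, -0.1333], 0, 0], [[0, 0, -0.1667], 0, 0]]' > path.dat && python3 inch.py path.dat && echo '[[[0.0517, -0.035, 0], 0, 0], [[0.1033, -0.07, 0], 0, 0], [[0.155, -0.1033, 0], 0, 0], [[0.2067, -0.1383, 0], 0, 0], [[0.2583, -0.1733, 0], 0, 0], [[0.31, -0.2083, 0], 0, 0], [[0.3617, -0.2433, 0], 0, 0], [[0.4133, -0.2783, 0], 0, 0], [[0.465, -0.3117, 0], 0, 0], [[0.5167, -0.3467, 0], 0, 0], [[0.55, -0.37, 0], 0, 0], [[0.5683, -0.3817, 0], 0, 0]]' > path.dat && python3 inch.py path.dat && echo '[[[0.0167, -0.0433, 0], 0, 0], [[0.0367, -0.0933, 0], 0, 0], [[0.0583, -0.15, 0], 0, 0], [[0.08, -0.2067, 0], 0, 0], [[0.1017, -0.2633, 0], 0, 0], [[0.1233, -0.32, 0], 0, 0], [[0.145, -0.3767, 0], 0, 0], [[0.1667, -0.4333, 0], 0, 0], [[0.1883, -0.4867, 0], 0, 0], [[0.2067, -0.5333, 0], 0, 0], [[0.2167, -0.56, 0], 0, 0], [[0.2167, -0.56, 0], 0, 0]]' > path.dat && python3 inch.py path.dat
```

```text
time: 0.4
ee_pos: [258.5, -596.9, 348.0]
ee_rot: [0.002, 0.979, 0.203, 0.0]
force: [0.4, -0.5, -0.5]
gripper_width: 70.3
gripper_force: 0.0
time: 1.6
ee_pos: [481.3, -248.3, 344.3]
ee_rot: [-0.0, 0.979, 0.205, -0.0]
force: [0.1, -0.1, -0.1]
gripper_width: 0.2
gripper_force: 0.0
time: 2.8
ee_pos: [465.7, 111.1, 344.6]
ee_rot: [-0.0, 0.979, 0.204, 0.0]
force: [0.6, 0.3, -0.6]
gripper_width: 0.6
gripper_force: 0.0
```

To row units: 128 mm / 600 = 0.2133, 120 mm / 600 = 0.2.

```bash
cat >> h.py <<'E'
def to_tool(target):
    o=manip.get_obs();w,x,y,z=o["ee_rot"];from scipy.spatial.transform import Rotation as R
    return R.from_quat([x,y,z,w]).as_matrix().T@(np.array(target)-o["ee_pos"]).T
E
echo '[[[0, 0, 0.0667], 0, 0], [[0, 0, 0.1333], 0, 0], [[0, 0, 0.2], 0, 0], [[0, 0, 0.2133], 0, 0], [[0, 0, 0.2133], 0, 0]]' > path.dat && python3 inch.py path.dat; python3 - <<'E'
from h import *
H=np.array([430,285.]);a=np.arctan2(.204,.979)*2;tx=np.array([np.cos(a),np.sin(a)]);ty=np.array([tx[1],-tx[0]])
for th in(1.15,1.0,.85,.7,.55,.4,.3,.2,.1,.06,0):
    f=-.05-th;n=np.array([np.sin(f),-np.cos(f)]);s=6+15*abs(n@ty)+9.5*abs(n@tx)
    p=H+170*np.array([np.cos(f),np.sin(f)])+n*s;print(th,p,to_tool([*p,215]))
E
```

```text
time: 3.3
ee_pos: [465.6, 108.0, 216.1]
ee_rot: [-0.0, 0.979, 0.202, -0.001]
force: [1.0, 0.2, 0.8]
gripper_width: 0.5
gripper_force: 0.0
1.15 [476.6  120.72] [15.12 -7.35  1.05]
1.0 [499.76 129.04] [39.68 -5.8   0.99]
0.85 [520.76 140.  ] [63.3  -7.55  0.94]
0.7 [540.28 153.98] [ 86.76 -12.66   0.89]
0.55 [557.88 170.84] [109.6  -21.16   0.84]
0.4 [573.08 190.36] [131.29 -33.06   0.8 ]
0.3 [581.66 204.71] [144.86 -42.84   0.78]
0.2 [588.86 220.  ] [157.52 -54.03   0.75]
0.1 [594.54 236.11] [169.12 -66.56   0.74]
0.06 [596.37 242.74] [173.42 -71.93   0.73]
0 [598.61 252.87] [179.49 -80.35   0.72]
```

To row units: 138 mm / 600 = 0.23, 131 mm / 600 = 0.2183.

```bash
echo '[[[0.025, -0.0117, 0], 0, 0], [[0.045, -0.01, 0], 0, 0], [[0.065, -0.01, 0], 0, 0], [[0.085, -0.01, 0], 0, 0], [[0.105, -0.0133, 0], 0, 0], [[0.125, -0.0167, 0], 0, 0], [[0.145, -0.0217, 0], 0, 0], [[0.1633, -0.0283, 0], 0, 0], [[0.1833, -0.035, 0], 0, 0], [[0.2017, -0.045, 0], 0, 0], [[0.2183, -0.055, 0], 0, 0], [[0.23, -0.0633, 0], 0, 0]]' > path.dat && python3 inch.py path.dat && echo '[[[0.0117, -0.0083, 0], 0, 0], [[0.0217, -0.0167, 0], 0, 0], [[0.0317, -0.0267, 0], 0, 0], [[0.0417, -0.0367, 0], 0, 0], [[0.0517, -0.0467, 0], 0, 0], [[0.0517, -0.0467, 0], 0, 0]]' > path.dat && python3 inch.py path.dat; python3 - <<'E'
from h import *
cv2.imwrite("pics/top1.png",manip.grab_frame("top"));cv2.imwrite("pics/z1.png",cv2.resize(cv2.imread("pics/top1.png")[200:320,110:310],None,fx=4,fy=4,interpolation=cv2.INTER_CUBIC))
E
```

```text
time: 4.5
ee_pos: [577.9, 200.2, 216.5]
ee_rot: [-0.0, 0.979, 0.203, -0.0]
force: [-0.0, -0.0, -0.6]
gripper_width: 0.2
gripper_force: 0.1
time: 5.1
ee_pos: [594.8, 238.5, 216.5]
ee_rot: [-0.0, 0.979, 0.204, 0.0]
force: [0.5, 0.3, -0.3]
gripper_width: 0.3
gripper_force: 0.0
```

View pics/z1.png

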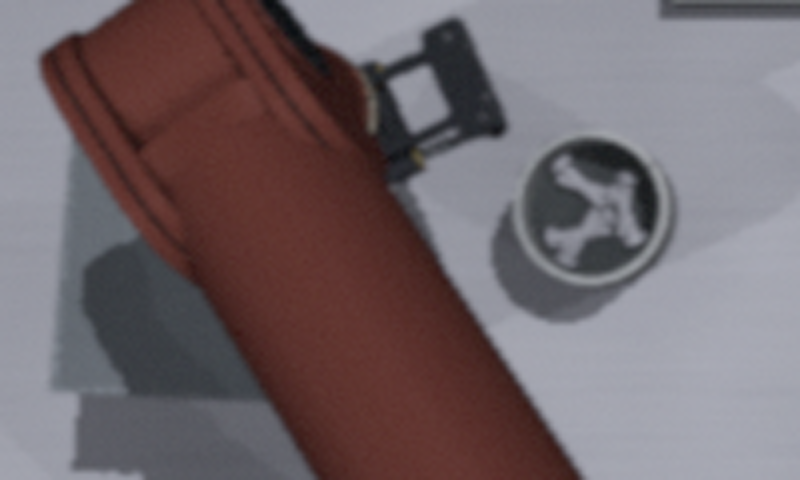

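The tin is now clear and the door is hidden behind the arm at about (200,250). I keep pressing slowly and watch the force.

To row units: -10 mm / 600 = -0.0167, -8 mm / 600 = -0.0133.

```bash
for i in 1; do echo '[[[0.0017, -0.005, 0], 0, 0], [[0.0033, -0.01, 0], 0, 0], [[0.005, -0.0133, 0], 0, 0], [[0.0067, -0.0167, 0], 0, 0]]' > path.dat && python3 inch.py path.dat; echo '[[[0.0017, -0.0033, 0], 0, 0], [[0.0033, -0.0067, 0], 0, 0], [[0.0033, -0.0067, 0], 0, 0]]' > path.dat && python3 inch.py path.dat; done
```

```text
time: 5.55
ee_pos: [594.6, 247.1, 216.6]
ee_rot: [0.001, 0.979, 0.203, -0.0]
force: [-0.6, -5.0, 0.3]
gripper_width: 0.2
gripper_force: 2.5
time: 5.85
ee_pos: [595.0, 252.1, 216.6]
ee_rot: [0.0, 0.979, 0.203, 0.0]
force: [0.2, -1.4, -0.5]
gripper_width: 0.4
gripper_force: 0.3
```

To row units: -4 mm / 600 = -0.0067, -2 mm / 600 = -0.0033.

```bash
echo '[[[0.0017, -0.0033, 0], 0, 0], [[0.0033, -0.0067, 0], 0, 0], [[0.0033, -0.0067, 0], 0, 0]]' > path.dat && python3 inch.py path.dat;echo '[[[0.0017, -0.0033, 0], 0, 0], [[0.0033, -0.0067, 0], 0, 0], [[0.0033, -0.0067, 0], 0, 0]]' > path.dat && python3 inch.py path.dat
```

```text
time: 6.15
ee_pos: [595.0, 256.4, 216.4]
ee_rot: [0.0, 0.979, 0.203, -0.0]
force: [-0.2, -3.4, 0.4]
gripper_width: 0.6
gripper_force: 1.4
time: 6.45
ee_pos: [595.2, 257.3, 216.2]
ee_rot: [0.003, 0.979, 0.201, -0.002]
force: [-5.5, -15.6, 5.9]
gripper_width: 0.6
gripper_force: 8.1
```

To row units: 328 mm / 600 = 0.5467, 200 mm / 600 = 0.3333.

```bash
echo '[[[-0.0133, 0.03, 0], 0, 0], [[-0.04, 0.0917, 0], 0, 5], [[-0.075, 0.1583, 0], 0, 20], [[-0.1117, 0.22, 0], 0, 35], [[-0.1417, 0.2783, 0], 0, 40], [[-0.1717, 0.3333, 0], 0, 40], [[-0.2, 0.3917, 0], 0, 40], [[-0.2333, 0.4417, 0], 0, 40], [[-0.2583, 0.4917, 0], 0, 40], [[-0.2783, 0.5333, 0], 0, 40], [[-0.2867, 0.5467, 0], 0, 40], [[-0.2867, 0.5467, 0], 0, 40]]' > path.dat && python3 inch.py path.dat; python3 - <<'E'
from h import *
for n in("side","top"): cv2.imwrite(f"pics/{n}2.png",manip.grab_frame(n))
S=cv2.imread("pics/side2.png");T=cv2.imread("pics/top2.png")
I=lambda m,s:cv2.resize(m,None,fx=s,fy=s,interpolation=cv2.INTER_CUBIC)
c=np.zeros((600,800,3),np.uint8)
A=I(T[200:310,110:310],4)[:440];c[:A.shape[0],:A.shape[1]]=A
c[440:600,:450]=0
b=I(S[120:285,225:365],2.0);cv2.imwrite("pics/z2.png",c)
c=np.zeros((600,800,3),np.uint8);A=I(T[205:305,110:290],2.4);c[:240,:432]=A;A=I(S[120:290,225:345],3);c[:510,440:800]=A;A=I(S[210:380,260:400],2);c[245:585,:280]=A
cv2.imwrite("pics/z2.png",c);obs()
E
```

```text
time: 7.65
ee_pos: [567.8, -109.0, 216.5]
ee_rot: [-0.0, 0.979, 0.202, 0.0]
force: [0.6, -0.0, -0.1]
gripper_width: 39.7
gripper_force: 0.0
7.75 [ 568.08 -106.23  216.65] [-0.    0.98  0.2   0.  ] [-0.04  0.36  1.52] 39.796199218296024 0.0
```

View pics/z2.png

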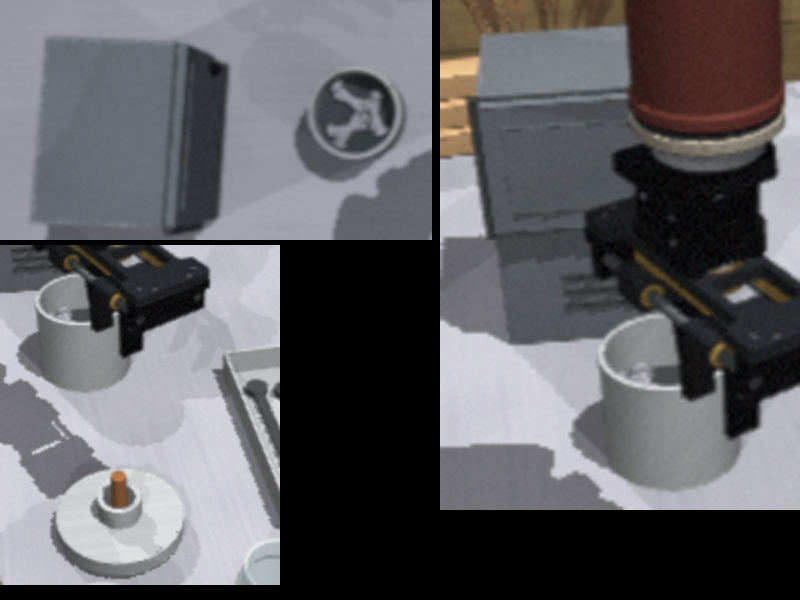

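The door is shut and flush: in the top view its strip runs parallel to the locker front. The tin is unmoved at top pixel (258.3,252.3). Next comes the peg.

```bash
python3 - <<'E'
from h import *
T=cv2.imread("pics/top2.png");S=cv2.imread("pics/side2.png")
y,x=np.nonzero(peg(T,(330,235,375,275)));print(len(x),x.mean() if len(x) else 0)
y,x=np.nonzero(peg(S,(290,310,350,370)));print(x.mean(),y.min())
print("peg ray top",ray("top",(352.4,251.4),76),"side",ray("side",(319.2,324.5),76))
print(to_tool([555,-168.3,100]))
E
```

```text
1372 350.3068513119534
319.0487804878049 323
peg ray top [ 553.69 -167.47   76.  ] side [ 557.51 -167.09   76.  ]
[-36.86  51.78 116.58]
```

To row units: 110 mm / 600 = 0.1833, 90 mm / 600 = 0.15.

```bash
echo '[[[-0.03, 0.0433, 0.0333], 0, 40], [[-0.0617, 0.0867, 0.0917], 0, 40], [[-0.0617, 0.0867, 0.15], 0, 40], [[-0.0617, 0.0867, 0.1833], 0, 40], [[-0.0617, 0.0867, 0.1833], 0, 40]]' > path.dat && python3 inch.py path.dat; python3 - <<'E'
from h import *
print(to_tool([555,-168,74])); cv2.imwrite("pics/side3.png",manip.grab_frame("side"));cv2.imwrite("pics/z3.png",cv2.resize(cv2.imread("pics/side3.png")[240:400,240:400],None,fx=3,fy=3))
E
```

```text
time: 8.25
ee_pos: [553.1, -168.0, 103.7]
ee_rot: [-0.002, 0.979, 0.204, -0.002]
force: [0.6, -0.2, 0.3]
gripper_width: 40.0
gripper_force: 0.0
[ 1.89  0.88 29.69]
```

View pics/z3.png

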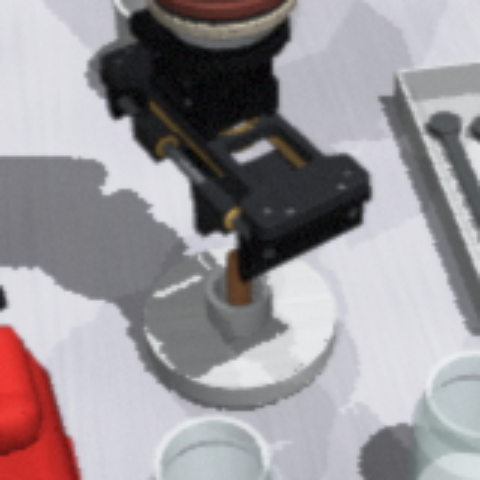

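The peg stands between the fingers at zoom (238,285). I descend and close.

To row units: 29.5 mm / 600 = 0.0492, 20 mm / 600 = 0.0333.

```bash
echo '[[[0.0017, 0.0017, 0.0167], 0, 40], [[0.0033, 0.0017, 0.0333], 0, 40], [[0.0033, 0.0017, 0.0492], 0, 40], [[0.0033, 0.0017, 0.0492], 0, 30], [[0.0033, 0.0017, 0.0492], 0, 20]]' > path.dat && python3 inch.py path.dat 40; echo '[[[0, 0, 0], 0, 10], [[0, 0, 0], 0, 5], [[0, 0, 0], 0, 5], [[0, 0, 0], 0, 5], [[0, 0, 0], 0, 5]]' > path.dat && python3 inch.py path.dat 40
```

```text
time: 8.8
ee_pos: [556.7, -170.7, 77.0]
ee_rot: [-0.0, 0.979, 0.203, -0.0]
force: [0.4, -0.2, 0.4]
gripper_width: 30.8
gripper_force: 0.0
time: 9.3
ee_pos: [556.8, -170.4, 77.2]
ee_rot: [-0.0, 0.979, 0.203, 0.0]
force: [-0.4, 3.6, 2.6]
gripper_width: 14.7
gripper_force: 40.0
```

To row units: -140 mm / 600 = -0.2333, -135 mm / 600 = -0.225.

```bash
echo '[[[0, 0, -0.0067], 0, 5], [[0, 0, -0.0167], 0, 5], [[0, 0, -0.0417], 0, 5], [[0, 0, -0.075], 0, 5], [[0, 0, -0.1167], 0, 5], [[0, 0, -0.1583], 0, 5], [[0, 0, -0.2], 0, 5], [[0, 0, -0.225], 0, 5], [[0, 0, -0.2333], 0, 5], [[0, 0, -0.2333], 0, 5]]' > path.dat && python3 inch.py path.dat 50; python3 - <<'E'
from h import *
obs();print(to_tool([556.5,104.5,217]))
E
```

```text
time: 10.3
ee_pos: [556.9, -170.9, 217.5]
ee_rot: [0.0, 0.979, 0.203, 0.0]
force: [0.8, 0.3, -3.8]
gripper_width: 14.4
gripper_force: 50.0
10.3 [ 556.87 -170.87  217.49] [0.   0.98 0.2  0.  ] [ 0.77  0.29 -3.82] 14.440335051909335 49.972960352897644
[ 109.09 -252.84    0.38]
```

To row units: -253 mm / 600 = -0.4217, -252 mm / 600 = -0.42.

```bash
echo '[[[0.0067, -0.0133, 0], 0, 5], [[0.0183, -0.0417, 0], 0, 5], [[0.0367, -0.0833, 0], 0, 5], [[0.0567, -0.13, 0], 0, 5], [[0.0783, -0.18, 0], 0, 5], [[0.1, -0.23, 0], 0, 5], [[0.1217, -0.28, 0], 0, 5], [[0.1433, -0.33, 0], 0, 5], [[0.16, -0.37, 0], 0, 5], [[0.1733, -0.4, 0], 0, 5], [[0.1817, -0.42, 0], 0, 5], [[0.1817, -0.4217, 0], 0, 5]]' > path.dat && python3 inch.py path.dat; echo '[[[0, 0, 0.0133], 0, 5], [[0, 0, 0.0233], 0, 5], [[0, 0, 0.0233], 0, 5], [[0, 0, 0.0233], 0, 5]]' > path.dat && python3 inch.py path.dat;python3 - <<'E'
from h import *
obs();
for n in("side","top"): cv2.imwrite(f"pics/{n}4.png",manip.grab_frame(n))
c=np.zeros((600,800,3),np.uint8)
c[:,:400]=cv2.resize(cv2.imread("pics/side4.png")[170:290,262:342],(400,600),interpolation=cv2.INTER_CUBIC)
c[:400,400:]=cv2.resize(cv2.imread("pics/top4.png")[212:292,218:298],(400,400),interpolation=cv2.INTER_CUBIC)
cv2.imwrite("pics/z4.png",c)
E
```

```text
time: 11.5
ee_pos: [555.4, 107.0, 216.3]
ee_rot: [-0.001, 0.979, 0.204, -0.001]
force: [0.6, -0.1, -2.7]
gripper_width: 14.6
gripper_force: 50.0
time: 11.9
ee_pos: [556.2, 103.8, 202.7]
ee_rot: [0.0, 0.979, 0.202, -0.0]
force: [-0.5, 0.0, -2.4]
gripper_width: 14.8
gripper_force: 50.0
11.9 [556.15 103.79 202.68] [ 0.    0.98  0.2  -0.  ] [-0.51  0.   -2.39] 14.79832626236522 49.97280299663544
```

View pics/z4.png

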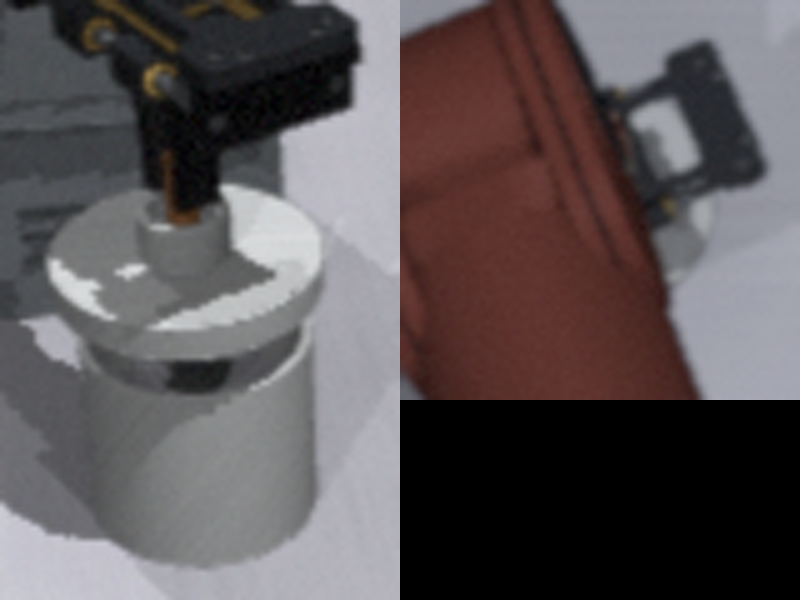

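```bash
python3 - <<'E'
from h import *
for X in((556,104),(557.9,106.5),(554,106.4),(558,104)):
    print(X,proj("side",[*X,149.7]),proj("side",[*X,100]),proj("side",[*X,50]),proj("top",[*X,100]))
S=cv2.imread("pics/side4.png");g=cv2.cvtColor(S,cv2.COLOR_BGR2HSV)[...,1]
gr=cv2.cvtColor(S,cv2.COLOR_BGR2GRAY).astype(int)
for r in(222,226,230,250,255,260,265,270):print(r,gr[r,266:290],gr[r,318:332])
E
```

```text
(556, 104) [298.43 219.82] [299.64 237.61] [300.78 254.61] [259.23 251.58]
(557.9, 106.5) [299.11 219.17] [300.29 236.95] [301.42 253.93] [258.37 250.93]
(554, 106.4) [297.45 219.38] [298.67 237.16] [299.84 254.15] [258.41 252.28]
(558, 104) [299.29 219.72] [300.47 237.51] [301.6  254.51] [259.23 250.88]
222 [ 71  56  56  59  72 133 189 201 150 122 120 121 122 120 120 120 121 123
 123 122 124 134 139 137] [193 195 192 194 205 211 214 207 159 160 166 164 165 163]
226 [ 79  85  83  84  83  90 146 194 209 212 211 208 205 205 201 159 126 121
 117 120 119 129 126 121] [192 192 191 191 186 172 137 115 130 157 169 167 166 165]
230 [ 77  82  81  80  86  87  84  85  89 109 153 194 209 212 206 159 129 120
 120 116 120 120 118 117] [186 143 126 126 121 120 119 137 161 166 170 169 167 166]
250 [ 88  90  89  88  92  90  89  88  91  88  89  86  81  84  89  88  94  93
  97  96  96 100  99 104] [129 128 123 119 117 111 116 151 160 161 165 164 163 163]
255 [112 107  97  94  87  90  86  85  88  87  88  87  86  86  86  89  91  91
  94  98  98 101  97 102] [129 125 123 119 117 111 110 150 160 159 161 164 164 164]
260 [108 110 110 104  94  93  89  88  88  88  89  87  86  82  84  88  91  90
  91  96  97 100 101 101] [129 128 124 122 114 111 110 148 163 164 164 165 165 167]
265 [110 107 110 109 109 109 108  95  89  88  89  89  84  89  86  86  88  93
  97  99  99  99 105 108] [128 128 123 120 115 110 104 133 157 167 170 175 175 176]
270 [109 109 110 109 109 110 108 110 112 107 107 107  96  85  82  86  88  92
  95  98 100 103 107 110] [126 126 123 119 114 109 112 159 175 178 178 181 177 177]
```

To row units: 22 mm / 600 = 0.0367, -1.4 mm / 600 = -0.0023.

```bash
echo '[[[0.001, -0.0023, 0.0083], 0, 5], [[0.001, -0.0023, 0.0183], 0, 5], [[0.001, -0.0023, 0.0283], 0, 5], [[0.001, -0.0023, 0.0367], 0, 5], [[0.001, -0.0023, 0.0367], 0, 5]]' > path.dat && python3 inch.py path.dat; echo '[[[0, 0, 0.005], 0, 5], [[0, 0, 0.01], 0, 5], [[0, 0, 0.0133], 0, 5], [[0, 0, 0.0133], 0, 5]]' > path.dat && python3 inch.py path.dat; echo '[[[0, 0, 0.0033], 0, 5], [[0, 0, 0.0067], 0, 5], [[0, 0, 0.0067], 0, 5]]' > path.dat && python3 inch.py path.dat
```

```text
time: 12.5
ee_pos: [555.6, 106.1, 180.0]
ee_rot: [-0.0, 0.979, 0.203, -0.001]
force: [-0.0, -0.4, -3.6]
gripper_width: 14.9
gripper_force: 50.0
time: 12.9
ee_pos: [556.4, 106.6, 173.2]
ee_rot: [-0.0, 0.979, 0.203, 0.0]
force: [-0.2, 0.4, -2.0]
gripper_width: 14.7
gripper_force: 50.0
time: 13.2
ee_pos: [557.3, 107.8, 170.5]
ee_rot: [-0.001, 0.979, 0.203, 0.002]
force: [1.7, 4.7, 6.2]
gripper_width: 14.6
gripper_force: 50.0
```

To row units: -3 mm / 600 = -0.005, -1.7 mm / 600 = -0.0028.

```bash
echo '[[[0, 0, -0.005], 0, 5], [[0.0027, -0.0028, -0.005], 0, 5], [[0.0027, -0.0028, 0], 0, 5], [[0.0027, -0.0028, 0], 0, 5]]' > path.dat && python3 inch.py path.dat; echo '[[[0, 0, 0.0033], 0, 5], [[0, 0, 0.0067], 0, 5], [[0, 0, 0.0067], 0, 5]]' > path.dat && python3 inch.py path.dat
```

```text
time: 13.6
ee_pos: [556.9, 108.5, 168.6]
ee_rot: [-0.0, 0.979, 0.203, -0.0]
force: [1.6, 1.6, -2.4]
gripper_width: 14.8
gripper_force: 50.0
time: 13.9
ee_pos: [556.9, 108.5, 164.7]
ee_rot: [-0.0, 0.979, 0.203, -0.0]
force: [1.5, 2.1, -3.6]
gripper_width: 14.8
gripper_force: 50.0
```

To row units: 3 mm / 600 = 0.005, 2 mm / 600 = 0.0033.

```bash
echo '[[[0.0012, -0.0005, 0.0017], 0, 5], [[0.0012, -0.0005, 0.0033], 0, 5], [[0.0012, -0.0005, 0.005], 0, 5], [[0.0012, -0.0005, 0.005], 0, 5]]' > path.dat && python3 inch.py path.dat; echo '[[[0, 0, 0.0017], 0, 5], [[0, 0, 0.0017], 0, 5]]' > path.dat && python3 inch.py path.dat
```

```text
time: 14.3
ee_pos: [557.3, 108.8, 161.8]
ee_rot: [0.0, 0.979, 0.203, -0.0]
force: [0.7, 1.4, -3.6]
gripper_width: 14.7
gripper_force: 50.0
time: 14.5
ee_pos: [557.4, 109.1, 161.2]
ee_rot: [0.0, 0.979, 0.203, -0.0]
force: [-0.3, 1.0, -1.4]
gripper_width: 14.5
gripper_force: 50.0
```

To row units: 1 mm / 600 = 0.0017.

```bash
echo '[[[0, 0, 0.0017], 0, 5], [[0, 0, 0.0017], 0, 5], [[0, 0, 0.0017], 0, 5]]' > path.dat && python3 inch.py path.dat; python3 - <<'E'
from h import *
obs(); cv2.imwrite("pics/side5.png",manip.grab_frame("side"))
cv2.imwrite("pics/z5.png",cv2.resize(cv2.imread("pics/side5.png")[170:290,262:342],(400,600),interpolation=cv2.INTER_CUBIC))
E
```

```text
time: 14.8
ee_pos: [557.4, 109.3, 160.9]
ee_rot: [0.0, 0.979, 0.203, 0.0]
force: [-3.3, 0.9, 6.5]
gripper_width: 14.8
gripper_force: 50.0
14.8 [557.4  109.25 160.93] [0.   0.98 0.2  0.  ] [-3.29  0.88  6.5 ] 14.803142907004592 50.0019907951355
```

View pics/z5.png

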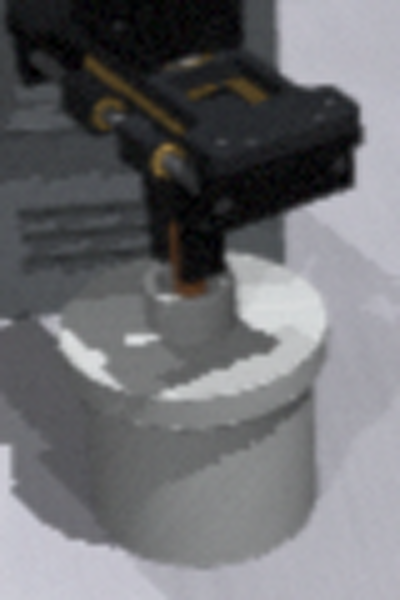

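It is seated: TCP z of 160.9 is within 0.1 mm of the 161 expected, and the picture shows the skirt level over the rim. I release, then take the collar.

To row units: -1 mm / 600 = -0.0017.

```bash
echo '[[[0, 0, -0.0017], 0, 20], [[0, 0, -0.0017], 0, 40], [[0, 0, -0.0017], 0, 60], [[0, 0, -0.0017], 0, 70], [[0, 0, -0.0017], 0, 70], [[0, 0, -0.0017], 0, 70]]' > path.dat && python3 inch.py path.dat 20; echo '[[[0, 0, 0.0133], 0, 70], [[0, 0, 0.03], 0, 70], [[0, 0, 0.0433], 0, 70], [[0, 0, 0.045], 0, 70], [[0, 0, 0.045], 0, 70]]' > path.dat && python3 inch.py path.dat
```

```text
time: 15.45
ee_pos: [557.5, 109.0, 161.0]
ee_rot: [-0.0, 0.979, 0.203, -0.0]
force: [0.0, -0.3, -0.1]
gripper_width: 51.9
gripper_force: 0.0
time: 15.95
ee_pos: [557.3, 109.0, 133.5]
ee_rot: [-0.0, 0.979, 0.203, -0.0]
force: [0.2, -0.4, 0.6]
gripper_width: 69.6
gripper_force: 0.0
```

To row units: -5 mm / 600 = -0.0083, -3 mm / 600 = -0.005.

```bash
echo '[[[0, 0, 0], 0, 60], [[0, 0, 0], 0, 54], [[0, 0, 0], 0, 50], [[0, 0, 0], 0, 48], [[0, 0, 0], 0, 46], [[0, 0, 0], 0, 45], [[0, 0, 0], 0, 44], [[0, 0, 0], 0, 42], [[0, 0, 0], 0, 38], [[0, 0, 0], 0, 35]]' > path.dat && python3 inch.py path.dat 10;  echo '[[[0, 0, 0], 0, 35], [[0, 0, 0], 0, 35]]' > path.dat && python3 inch.py path.dat 25; echo '[[[0, 0, -0.0017], 0, 35], [[0, 0, -0.005], 0, 35], [[0, 0, -0.0083], 0, 35], [[0, 0, -0.0083], 0, 35]]' > path.dat && python3 inch.py path.dat
```

```text
time: 16.95
ee_pos: [557.5, 109.1, 134.1]
ee_rot: [-0.0, 0.979, 0.203, 0.0]
force: [-0.1, 0.6, 0.5]
gripper_width: 43.6
gripper_force: 10.0
time: 17.15
ee_pos: [557.5, 109.1, 134.1]
ee_rot: [-0.0, 0.979, 0.203, -0.0]
force: [-0.4, -0.4, 0.7]
gripper_width: 43.4
gripper_force: 25.0
time: 17.55
ee_pos: [557.7, 109.0, 139.4]
ee_rot: [0.0, 0.979, 0.203, 0.0]
force: [0.4, -0.0, -1.5]
gripper_width: 43.3
gripper_force: 25.0
```

To row units: -102 mm / 600 = -0.17, -100 mm / 600 = -0.1667.

```bash
echo '[[[0, 0, -0.0067], 0, 35], [[0, 0, -0.0167], 0, 35], [[0, 0, -0.0333], 0, 35], [[0, 0, -0.0533], 0, 35], [[0, 0, -0.075], 0, 35], [[0, 0, -0.0967], 0, 35], [[0, 0, -0.1183], 0, 35], [[0, 0, -0.14], 0, 35], [[0, 0, -0.1567], 0, 35], [[0, 0, -0.1667], 0, 35], [[0, 0, -0.17], 0, 35], [[0, 0, -0.17], 0, 35]]' > path.dat && python3 inch.py path.dat; echo '[[[0, 0, 0], 0, 35], [[0, 0, 0], 0, 35], [[0, 0, 0], 0, 35]]' > path.dat && python3 inch.py path.dat; python3 - <<'E'
from h import *
obs(); cv2.imwrite("pics/side6.png",manip.grab_frame("side"))
cv2.imwrite("pics/z6.png",cv2.resize(cv2.imread("pics/side6.png")[110:290,222:362],(466,600),interpolation=cv2.INTER_CUBIC))
E
```

```text
time: 18.75
ee_pos: [557.5, 109.0, 241.0]
ee_rot: [-0.0, 0.979, 0.203, -0.0]
force: [-0.4, 0.6, -1.5]
gripper_width: 43.1
gripper_force: 25.0
time: 19.05
ee_pos: [557.3, 109.0, 240.7]
ee_rot: [-0.0, 0.979, 0.203, -0.0]
force: [-0.0, 0.6, -2.2]
gripper_width: 43.4
gripper_force: 25.0
19.05 [557.34 108.99 240.67] [-0.    0.98  0.2  -0.  ] [-0.02  0.65 -2.2 ] 43.414719634976514 24.999702349305153
```

View pics/z6.png

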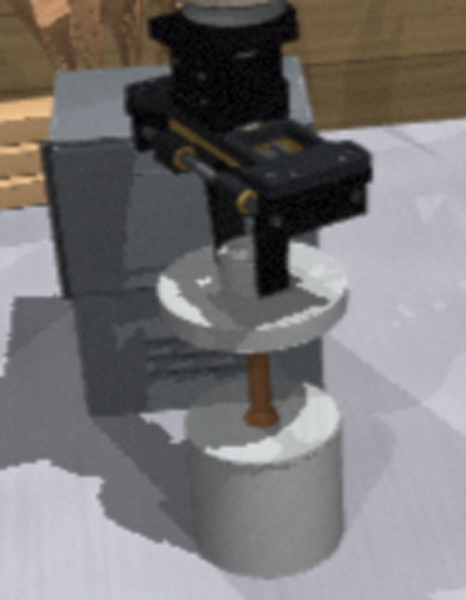

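The outer lid is held level at zoom (252,295), well above the peg. The inner lid sits flat in the tin, with the peg base at (262,415), and the door is shut. I hand in.

```bash
python3 -c "
from workcell import manip
print(manip.hand_in())"
```

```text
the job is handed in; nothing more can be done
None
```

The job is handed in at about 19 s: the door is shut on its catch, the inner lid is seated in the tin, and the gripper holds the outer lid level above the peg; while being lowered the plug touched the tin's mouth off-centre (about 10 N) before I re-centred it, so the tin may have shifted very slightly.

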